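# Bolt a worktop sample into the trimming jig

## Robot

A 7-joint arm with a two-finger parallel gripper is mounted at the origin on the work surface. World frame = base frame: x ahead of the robot, y to its left, z up, the work surface at z = 0. Lengths are in m, angles in rad, forces in N, time in s.
With the tool pointing down it reaches from about 0.375 to 0.925 m from the base axis. Payload 3.1 kg.
Tool frame: the origin (TCP) lies at the very end of the fingers, on their centre line; the grasp point (between the pads) lies 19 mm behind it; x points along the fingers, y is the direction in which the jaws open and shut, and the axes are right-handed (so a half turn about x gives the same grasp; the last joint's range is limited). The gripper opens to 85 mm and grips with 20 to 120 N. Pads are 22 mm wide; open, the fingers measure 114 mm over their backs; the gripper's body (76 mm by 85 mm) begins 54 mm behind the grasp point. The pads swing forward as they close: fully open they stand 13 mm farther back than shut.
Start: joints at [1.023, 0.383, 0.044, 1.598, -0.018, 1.161, -0.05], TCP at [0.283, -0.585, 0.231] pointing down, gripper open.
Joint ranges: [-2.61, 2.61], [-0.41, 2.15], [-1.48, 1.57], [0, 2.5], [-1.57, 4.71], [0.05, 1.97], [-2.85, 2.85]. Speed limits (rad/s): [2.79, 2.79, 3.14, 3.14, 3.14, 3.14, 3.14].

## Interface

Orientations are given as a unit quaternion [w, x, y, z].
In Python, from rig import manip, imaging gives the robot as it stands. Calls block until the motion is done:
- manip.move_to(position, orientation): joint-space move of the TCP to a pose.
- manip.move_linear(position, ori=None, v=0.15): straight line of the TCP; ori=None keeps the orientation; v is the mean speed in m/s.
- manip.set_joints(angles): joint-space move.
- manip.grip(opening, squeeze=None): finger opening in m; squeeze is the grip in N (None keeps the last); returns when the fingers have stopped.
- manip.hold(seconds).
- manip.ik(position, orientation): joint angles nearest the present ones, or None.
- imaging.camera(name): name is "scene" or "top" or "wrist"; returns the picture (400x640x3 uint8, red, green, blue); there is no depth.
- imaging.camera_info(name): a dict with "fx", "fy", "cx", "cy" (pixels), "xyz" and "attitude" of the camera in the world. Camera axes: x right, y down, z forward; pixel columns grow to the right and rows downward; lengths in m; the calibration is good to about 2 mm. The wrist camera is an equidistant fisheye: a pixel r from the principal point sees the ray r / f radians off the axis. A picture is of the moment at which its call begins: read the wrist's pose just before it. camera_info takes no time and is no camera call; for the wrist camera it gives the pose at the moment of the call.
A pose or a line that the arm cannot do raises manip.MotionError and nothing moves.
- manip.close_job(): hands the job in, once; it reports no verdict.
Readings, each from a call of its own:
- manip.read_t(): time.
- manip.read_q(): joint angles.
- manip.read_joint_velocities(): joint speeds.
- manip.read_joint_efforts(): joint torques, N m.
- manip.read_eef_pos(): TCP position.
- manip.read_eef_rot(): TCP orientation.
- manip.read_contact_force(): force on the tool from outside, world axes, zero at the start.
- manip.read_ft_torque(): the same for the moment, N m.
- manip.read_gripper_width(): finger opening in m.
Only numpy, scipy, OpenCV 4.12 (cv2) and the standard library are available. Lean on these libraries where they do the work, as an engineer would, in place of code of your own. Each camera call takes 0.05 s, during which the arm holds its last target. There are 200 camera calls.

## Task

Push the white worktop sample flat along the jig until it is fully home against the orange back stop. Then hold the yellow spring catch down with one fingertip and, keeping it down, push the black tab with the other finger until the bolt is all the way across in front of the sample; then let go, so that the catch springs back up and locks the bolt. Do it all by pushing and pressing: do not lift the sample, and leave the other things on the bench where they are.

Things in the scene. Friction and masses are not known exactly. Their poses are not given: they have to be found in the camera images.
- jig: fixed plywood plate 280 (x) x 360 (y) x 15 mm on the bench; origin at the centre of its underside, x towards the back stop (away from the robot), y left, z up. 'Jig' coordinates below: this frame, mm. Open-fronted bay for the sample: y -7.5 to 107.5 between aluminium rails (tops 29 mm above the bench, x 30 to 115), ending at the orange back stop's face x = 115. Bolt and catch: right of its mouth.
- tile_center (a point): centre of the loose white worktop sample, a slab 90 (x) x 110 (y) x 20 mm, 0.2 to 0.5 kg, lying on the jig's plate (underside 15 mm, top 35 mm above the bench) in the bay, square to it, but pulled out towards the robot. Axes as the jig's. Fully home, its centre is at jig x = 70, y = 50 (within 2.5 mm), its near edge at x = 25. Pushing it takes up to about 6 N.
- bolt_tab (a point): centre of the top of the bolt's black upright tab, 34 (x) x 12 (y) mm, 33 to 75 mm above the bench; at jig x = 15, y = -125 with the bolt drawn back, y = -82 fully across. It stands on the steel bolt bar, which lies along y (14 mm wide, top 33 mm above the bench, rack teeth on its side up to 42 mm, two orange guides up to 39 mm).
- bolt (a joint): travel of the bolt in m: 0 drawn back (start), 0.043 fully across (end stop), towards jig +y. Takes about 2 N when free. The catch's tooth blocks the bolt's rack whenever the catch is up, all along the travel; a sample that is not home blocks it too. The catch springs up to lock it across only once it is past about 0.039.
- paddle: yellow paddle of the spring catch, 38 (x) x 110 (y) x 6 mm; origin at the centre of its top face, at jig x = -40, y = -120, 59 mm above the bench when up, 49 mm when pressed right down. It only moves straight down, 10 mm, and does not move with the bolt: a fingertip can slide along it.
- catch (a joint): how far the catch is pressed down, in m: 0 up (start), 0.010 right down; the bolt is free from 0.006. Its spring pushes back with about 2 N at the top and 6 N right down.
- sanding_block: cork sanding block 45 x 70 x 26 mm lying on the jig's back right part; bystander. Origin at the centre of its underside.
- cup: clear plastic cup, 72 mm across, 85 mm high, on the bench to the left of the jig; bystander. Origin at the centre of its underside.
- tape_measure: yellow and black tape measure, 70 x 36 x 62 mm high, on the bench to the right of the jig; bystander. Origin at the centre of its underside.
- clamp_a: orange C-clamp lying flat, about 120 x 200 x 24 mm, at a side of the bench; bystander. Origin on the bench at the middle of the clamp.
- clamp_b: a second such orange C-clamp; bystander. Origin as clamp_a.
- grinder: yellow angle grinder lying with its disc up, 290 mm long, 80 mm high, at the left; bystander. Origin on the bench under its middle.
- glue: white glue bottle 56 mm across, 150 mm high, at the right side; bystander. Origin at the centre of its underside.

How it is judged:
By the outcome, as a careful person would: the job done as asked, in the order asked, and still so for the second after the job is handed in, with the robot touching nothing.
It also fails if it takes over 58 s, if anything falls off the work surface, if the arm or the gripper's body presses on something with over 40 N, if the wrist force passes 120 N, or if a joint passes its speed limit or range.

## Working session

There is one attempt and no reset: what is moved stays moved. The work goes in short steps, each a Python script; the robot and the scene stay as the last script left them, time stands still between calls to the robot, and variables do not carry over. Pictures are saved under pics/ and viewed, about 8 in all and at most 12, crops included, and the job is handed in when it is done.

```bash
mkdir -p pics; ls
python3 - <<'E'
from rig import manip, imaging
import cv2
for n in ("top","scene"):
    i=imaging.camera(n); cv2.imwrite(f"pics/{n}0.png",i[:,:,::-1]); print(n,imaging.camera_info(n))
print(manip.read_t(),manip.read_eef_pos(),manip.read_eef_rot(),manip.read_contact_force())
E
```

```text
pics
top {'fx': 369.27487126962325, 'fy': 369.27487126962325, 'cx': 317.0260062350164, 'cy': 196.88059814675302, 'xyz': array([ 0.34807469, -0.02344677,  1.41590211]), 'attitude': array([ 0.06221157, -0.70183908,  0.70728774, -0.05740805])}
scene {'fx': 373.7266370055679, 'fy': 373.7266370055679, 'cx': 319.41211960722825, 'cy': 207.01059028970934, 'xyz': array([ 1.44737813, -0.11330676,  0.99372745]), 'attitude': array([-0.28070297,  0.67991949,  0.63082989, -0.24691898])}
0.1 [ 0.28227024 -0.58455256  0.23001339] [-0.15692982 -0.68905646 -0.15856928  0.68951433] [ 0.11266932  0.09736443 -0.19290729]
```

View pics/top0.png

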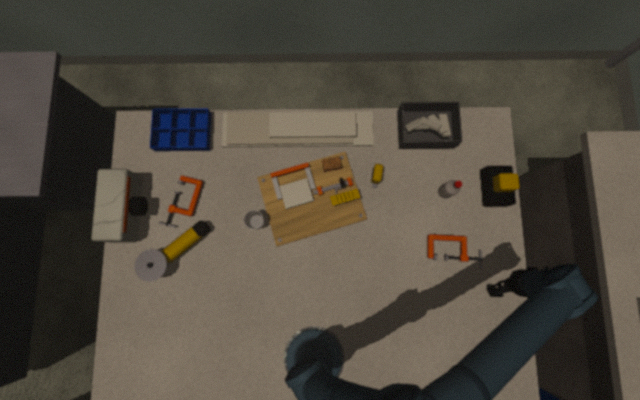

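View pics/scene0.png

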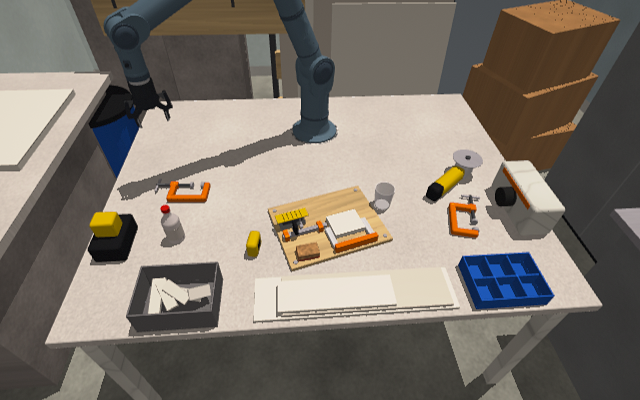

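The top view shows the jig at about (260–367, 153–245), rotated by roughly 15°. The sample is near (296,192), the paddle near (346,197) and the black tab near (343,183). In the scene view the jig is at (268–392, 187–270). I'll enlarge both.

```bash
cat > h.py <<'E'
import numpy as np, cv2
from scipy.spatial.transform import Rotation as R
from rig import manip, imaging
def quat(r): 
    q=r.as_quat(); return np.r_[q[3],q[:3]]
def rot(q): return R.from_quat(np.r_[q[1:],q[0]])
def ray(info,uv):
    d=np.array([(uv[0]-info['cx'])/info['fx'],(uv[1]-info['cy'])/info['fy'],1.])
    return rot(info['attitude']).apply(d)
def onz(info,uv,z):
    d=ray(info,uv); return info['xyz']+d*(z-info['xyz'][2])/d[2]
def proj(info,p):
    c=rot(info['attitude']).inv().apply(np.asarray(p)-info['xyz'])
    return np.array([info['cx']+info['fx']*c[0]/c[2],info['cy']+info['fy']*c[1]/c[2]])
def tri(i1,u1,i2,u2):
    d1,d2=[v/np.linalg.norm(v) for v in(ray(i1,u1),ray(i2,u2))]
    s=np.linalg.lstsq(np.c_[d1,-d2],i2['xyz']-i1['xyz'],rcond=None)[0]
    a,b=i1['xyz']+s[0]*d1,i2['xyz']+s[1]*d2
    return (a+b)/2,np.linalg.norm(a-b)
E
python3 - <<'E'
import cv2
a=cv2.imread("pics/top0.png")[145:250,250:390]; cv2.imwrite("pics/topc.png",cv2.resize(a,None,fx=5.5,fy=5.5,interpolation=cv2.INTER_CUBIC))
a=cv2.imread("pics/scene0.png")[180:275,260:400]; cv2.imwrite("pics/scenec.png",cv2.resize(a,None,fx=5.5,fy=5.5,interpolation=cv2.INTER_CUBIC))
E
```

```text
(no output)
```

View pics/topc.png

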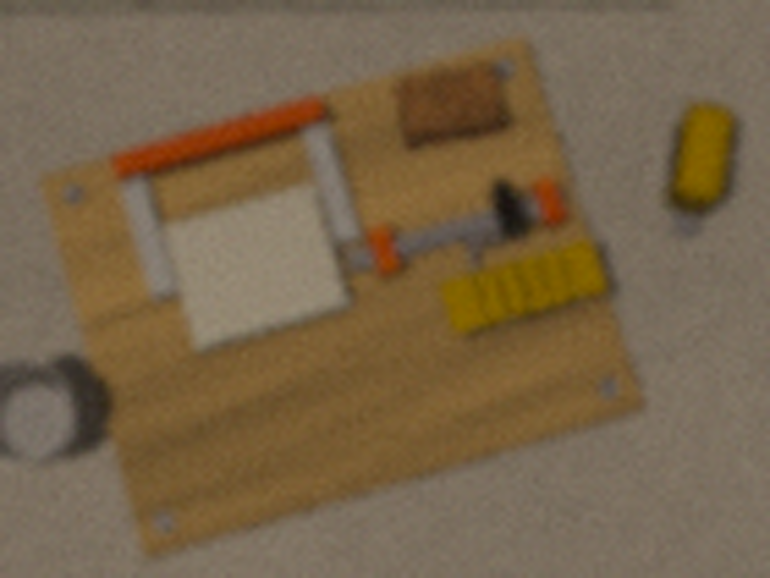

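View pics/scenec.png

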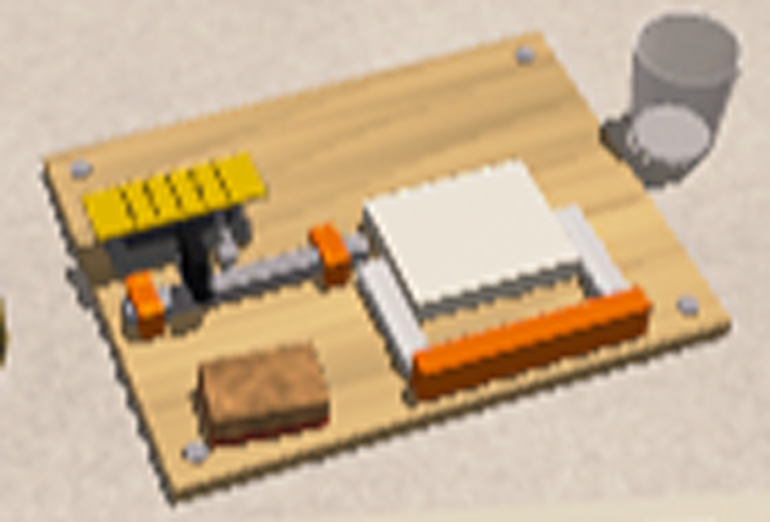

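Top crop (×5.5): jig corners at (43,177), (528,40), (642,408), (147,555), with the sample, paddle and tab all clear. Scene crop: the matching corners are (730,325), (175,492), (45,158), (545,33). I'll fit the jig pose and triangulate the heights.

```bash
cat > fit.py <<'E'
from h import *
from scipy.optimize import least_squares
T=imaging.camera_info("top");S=imaging.camera_info("scene")
t=lambda u:np.array([250,145])+(np.array(u)+.5)/5.5-.5
s=lambda u:np.array([260,180])+(np.array(u)+.5)/5.5-.5
J=np.array([[140,180],[140,-180],[-140,-180],[-140,180]])/1e3
tc=[(43,177),(528,40),(642,408),(147,555)]; sc=[(730,325),(175,492),(45,158),(545,33)]
def W(p,xy,z): c,n=np.cos(p[2]),np.sin(p[2]); return np.r_[p[0]+c*xy[0]-n*xy[1],p[1]+n*xy[0]+c*xy[1],z]
def f(p): return np.concatenate([np.r_[proj(T,W(p,j,p[3]))-t(a),proj(S,W(p,j,p[3]))-s(b)] for j,a,b in zip(J,tc,sc)])
r=least_squares(f,[.6,-.05,.2,.015]); p=r.x
print("jig",p,"res",np.round(r.fun,1))
def tojig(w): c,n=np.cos(p[2]),np.sin(p[2]); d=w[:2]-p[:2]; return np.round(1e3*np.array([c*d[0]+n*d[1],-n*d[0]+c*d[1],w[2]]),1)
for n,a,b in [("tile",[(165,228),(308,187),(350,300),(197,350)],[(580,255),(422,305),(365,200),(520,160)]),
              ("paddle",[(440,287),(590,240),(607,285),(458,335)],[(270,190),(100,240),(82,198),(250,153)]),
              ("tab",[(507,185)],[(195,226)])]:
    q=[tri(T,t(x),S,s(y)) for x,y in zip(a,b)]
    print(n,[list(tojig(w)) for w,_ in q],"mean",tojig(np.mean([w for w,_ in q],0)),"gap mm",[round(1e3*g,1) for _,g in q])
# wrist-frame convention
Rm=rot(manip.read_eef_rot()).as_matrix(); print(Rm.round(2))
E
python3 fit.py
```

```text
jig [0.58561294 0.00685043 0.27676248 0.01024958] res [-0.2 -0.3  0.4  0.2 -0.1 -0.5 -0.1 -0.1  0.6  0.5  0.1  0.  -0.3  0.4
 -0.5  0.2]
tile [[np.float64(73.5), np.float64(105.0), np.float64(33.9)], [np.float64(74.2), np.float64(0.4), np.float64(28.9)], [np.float64(-11.9), np.float64(-4.5), np.float64(36.7)], [np.float64(-15.2), np.float64(105.6), np.float64(31.5)]] mean [30.2 51.6 32.7] gap mm [np.float64(0.3), np.float64(2.2), np.float64(0.5), np.float64(1.8)]
paddle [[np.float64(-23.4), np.float64(-64.5), np.float64(56.0)], [np.float64(-21.0), np.float64(-173.6), np.float64(53.2)], [np.float64(-54.6), np.float64(-175.0), np.float64(57.0)], [np.float64(-58.2), np.float64(-66.3), np.float64(55.7)]] mean [ -39.3 -119.8   55.5] gap mm [np.float64(0.6), np.float64(2.0), np.float64(2.3), np.float64(1.8)]
tab [[np.float64(23.4), np.float64(-125.7), np.float64(94.7)]] mean [  23.4 -125.7   94.7] gap mm [np.float64(2.8)]
[[-0.    0.43 -0.9 ]
 [ 0.   -0.9  -0.43]
 [-1.   -0.    0.  ]]
```

Jig fit: (0.5856, 0.0069), yaw 0.277. Its coordinates for the sample (edge at x≈-15) and the paddle agree with the text. The heights read about 2–5 mm low, and I mis-clicked the tab in the scene view. Next I'll push the sample with closed fingers, jaws along jig x, watching the force.

```bash
cat >> h.py <<'E'
P=np.array([.5856,.0069]); A=.2768; c,s=np.cos(A),np.sin(A)
def w(x,y,z): x,y=x/1e3,y/1e3; return np.array([P[0]+c*x-s*y,P[1]+s*x+c*y,z/1e3])
def jig(p): d=np.asarray(p)[:2]-P; return np.array([c*d[0]+s*d[1],-s*d[0]+c*d[1],p[2]])*1e3
def F(): f=manip.read_contact_force(); return np.array([c*f[0]+s*f[1],-s*f[0]+c*f[1],f[2]])
def O(sg): y=sg*np.array([c,s,0]); x=np.array([0,0,-1.]); return quat(R.from_matrix(np.c_[x,y,np.cross(x,y)]))
E
python3 - <<'E'
from h import *
for sg in(1,-1):
    for a in((-55,50,25),(-12,-147,60)): 
        q=manip.ik(w(*a),O(sg)); print(sg,None if q is None else np.round(q,2))
q0=manip.read_q()
sg=min((1,-1),key=lambda g:np.abs(np.array(manip.ik(w(-55,50,90),O(g)))-q0).max())
print("sg",sg); o=O(sg)
manip.grip(0.0,60); print(manip.read_gripper_width(),manip.read_t())
manip.move_to(w(-60,50,150),o); print(manip.read_t(),F())
manip.move_linear(w(-60,50,40)); manip.move_linear(w(-60,50,24),v=.05)
print(manip.read_t(),jig(manip.read_eef_pos()),F())
import pickle; pickle.dump(sg,open("sg","wb"))
cv2.imwrite("pics/w1.png",imaging.camera("wrist")[:,:,::-1])
E
```

```text
1 [ 0.3   0.49 -0.53  2.02  0.37  0.72 -0.18]
1 [ 0.54  0.59 -0.49  1.75  0.35  0.89  0.17]
-1 [-1.06  0.82  1.15  2.08 -0.97  0.93 -2.22]
-1 [ 0.11  0.54  0.06  1.77 -0.04  0.84 -2.68]
sg 1
-0.0001500383133080396 0.8667
3.25 [-0.4996145   0.15228976  0.03456412]
4.6 [-60.35601788  50.07956598  23.66304303] [ 0.61112903 -0.28719323  0.06396897]
```

View pics/w1.png

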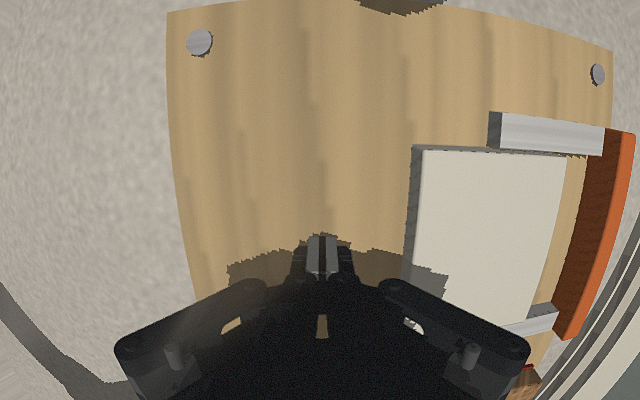

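The wrist view shows the closed fingers at (322,255), clear in front of the sample's near edge (u≈412), square to it. Pushing now.

Run:
```python
from h import *
manip.move_linear(w(-36,50,24)); f0=F(); print(f0)
x=-36
while x<22:
    st=4 if x<4 else 1
    x+=st; manip.move_linear(w(x,50,24),v=.06); d=F()-f0
    print(x,np.round(jig(manip.read_eef_pos())[0],1),np.round(d,1))
    if d[0]<-11: break
print(manip.read_t())
cv2.imwrite("pics/t2.png",cv2.resize(imaging.camera("top")[145:250,250:390,::-1],None,fx=5.5,fy=5.5,interpolation=cv2.INTER_CUBIC))
```

```text
[-0.82399291  0.91288729  0.10800397]
-32 -32.5 [ 0.8 -0.8 -0.7]
-28 -28.2 [ 0.2 -1.6  0.1]
-24 -24.0 [ 0.6 -1.8 -0. ]
-20 -19.5 [-0.  -0.8 -0.6]
-16 -15.3 [ 0.1 -1.4 -0.5]
-12 -11.2 [ 0.  -1.6  0.8]
-8 -7.3 [-0.3  0.3  1.7]
-4 -3.5 [-1.  -1.3  1.3]
0 0.5 [-0.2 -0.7  1.6]
4 4.4 [-0.9 -0.8  2.6]
5 4.7 [-2.2 -0.5  4.5]
6 5.8 [-2.1 -0.6  3.6]
7 7.1 [-3.  -1.7  4.4]
8 8.1 [-2.8 -0.5  3.2]
9 9.2 [-2.4 -0.7  3.5]
10 10.2 [-2.9 -1.3  2.4]
11 10.9 [-2.1 -0.1  3.8]
12 11.1 [-4.5 -0.7  6.5]
13 11.1 [-6.4 -0.4  8.1]
14 11.1 [-8.4 -0.2 10.6]
15 11.2 [-10.2  -0.7  12.4]
16 11.3 [-11.6  -0.8  13.7]
10.4583
```

The sample slid freely and stopped hard at TCP x=11.1 (the prediction was about 10.5), so it is home. I'll retreat, then hover over the catch with the jaws open by 41 mm, which puts the finger centres 55 mm apart.

Run:
```python
from h import *
manip.move_linear(w(-8,50,24)); manip.move_linear(w(-20,50,110),v=.25)
manip.grip(0.041)
manip.move_linear(w(-12.5,-149,110),v=.25)
print(manip.read_t(),jig(manip.read_eef_pos()),manip.read_gripper_width(),F())
cv2.imwrite("pics/w3.png",imaging.camera("wrist")[:,:,::-1])
```

```text
12.7333 [ -12.0824152  -146.17254036  109.85399908] 0.04114140250431785 [0.0036279  0.92542601 0.65301402]
```

View pics/w3.png

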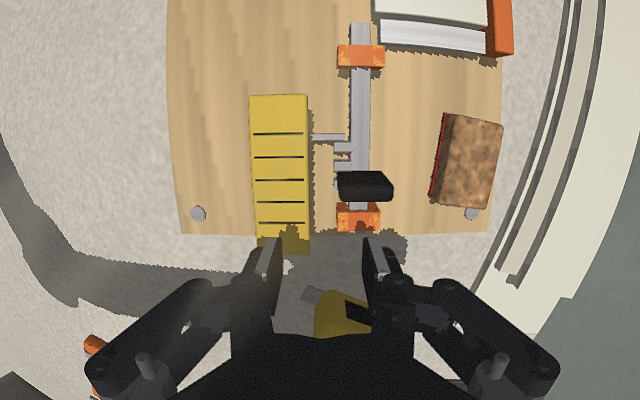

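The left finger (270,250) is over the paddle's column (250–312). The right finger (375,250) is in line with the tab (337–393), on its near side, and the sample is up against the stop. Pressing the catch.

Run:
```python
from h import *
manip.hold(.2); f0=F()
manip.move_linear(w(-12.5,-149,70),v=.15); print(manip.read_t(),np.round(jig(manip.read_eef_pos()),1),np.round(F()-f0,1))
z=64; manip.move_linear(w(-12.5,-149,z),v=.06)
while z>40:
    z-=1; manip.move_linear(w(-12.5,-149,z),v=.05); d=F()-f0
    print(z,np.round(jig(manip.read_eef_pos()),1),np.round(d,1))
    if d[2]>9: break
print(manip.read_t(),z)
cv2.imwrite("pics/w4.png",imaging.camera("wrist")[:,:,::-1])
np.save("f0.npy",f0)
```

```text
13.4 [ -13.2 -148.4   69.2] [-0.4 -0.8  0.4]
63 [ -12.3 -149.1   63.3] [-0.8 -0.2 -1.2]
62 [ -12.6 -149.    61.9] [-0.5  0.1 -0.2]
61 [ -12.6 -149.    60.9] [ 0.1  0.1 -1. ]
60 [ -12.6 -148.9   59.9] [ 0.3  0.1 -1.2]
59 [ -12.6 -149.    58.9] [-0.3 -1.1 -0.7]
58 [ -12.6 -149.    57.9] [-0.4 -1.1 -1.4]
57 [ -12.3 -149.1   57.3] [-1.  -0.3  1.1]
56 [ -12.3 -149.    56.1] [-1.3  0.3  0.7]
55 [ -12.4 -149.    55.1] [ 0.1 -1.   1.7]
54 [ -12.4 -149.1   54.1] [ 0.2 -0.3  2.1]
53 [ -12.4 -149.1   53.1] [-0.8 -0.1  2.8]
52 [ -12.4 -149.1   52.1] [-0.4 -1.4  3.5]
51 [ -12.3 -149.1   51.1] [-0.1 -0.6  2.8]
50 [ -12.4 -149.1   50.1] [-0.4 -0.8  3.9]
49 [ -12.3 -149.1   49.1] [ 0.5 -0.1  3.7]
48 [ -12.3 -149.    48.1] [0.3 0.  4. ]
47 [ -12.3 -149.    47.4] [-0.5 -0.1  5.4]
46 [ -12.3 -149.1   47.3] [-2.2  0.4 10.2]
18.15 46
```

View pics/w4.png

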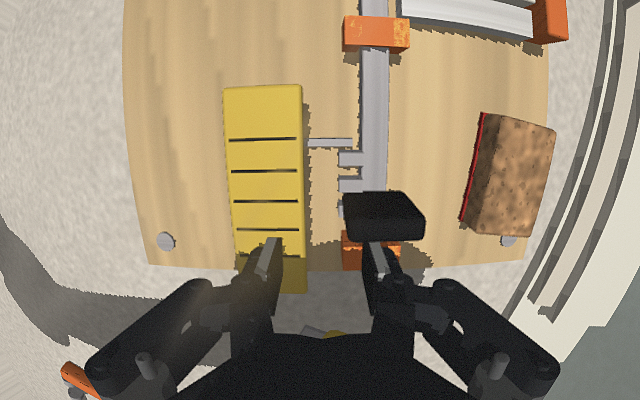

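The catch is right down: contact at z=57.3, hard bottom at 47.3, so the full 10 mm. The right finger stands just behind the tab at (385,255). Now I'll push the bolt with the catch held down.

Run:
```python
from h import *
f0=np.load("f0.npy"); y=-149
while y<-88:
    y+=4 if y<-107 else 1
    manip.move_linear(w(-12.5,y,46),v=.06); d=F()-f0; p=jig(manip.read_eef_pos())
    print(y,np.round(p,1),np.round(d,1))
    if d[1]<-16 or d[2]<3: break
print(manip.read_t())
cv2.imwrite("pics/w5.png",imaging.camera("wrist")[:,:,::-1])
```

```text
-145 [ -12.1 -147.4   47.4] [-1.  -2.2  6.8]
-141 [ -11.9 -144.3   47.5] [-0.6 -3.   6.1]
-137 [ -11.9 -141.1   47.5] [-0.  -5.   6.2]
-133 [ -12.  -138.    47.5] [-0.8 -5.5  6.2]
-129 [ -12.  -134.4   47.5] [-0.4 -5.7  5.8]
-125 [ -12.1 -130.5   47.5] [-0.3 -6.1  6. ]
-121 [ -12.1 -126.7   47.6] [ 0.4 -6.5  6.4]
-117 [ -12.1 -122.7   47.5] [-1.  -6.3  6.9]
-113 [ -12.1 -118.6   47.5] [-0.7 -6.4  6.3]
-109 [ -12.2 -114.6   47.5] [-0.1 -6.2  6. ]
-105 [ -12.2 -110.5   47.5] [-0.7 -6.5  5.6]
-104 [ -12.2 -109.9   47.5] [-0.8 -7.   6.4]
-103 [ -12.2 -109.    47.5] [-0.9 -7.2  7.1]
-102 [ -12.2 -108.    47.5] [ 0.  -6.7  5.8]
-101 [ -12.2 -107.    47.5] [-0.1 -7.2  6.8]
-100 [ -12.2 -106.    47.5] [-0.4 -6.8  7. ]
-99 [ -12.2 -104.9   47.5] [-1.3 -7.   7.6]
-98 [ -12.2 -103.9   47.5] [-1.2 -6.8  6.8]
-97 [ -12.2 -102.8   47.5] [-2.1 -7.1  6.8]
-96 [ -12.2 -101.8   47.5] [ 0.4 -6.1  7. ]
-95 [ -12.3 -100.8   47.4] [-0.6 -6.4  7.2]
-94 [-12.3 -99.8  47.4] [-0.3 -6.   6.2]
-93 [-12.3 -99.2  47.4] [-0.9 -6.9  7.4]
-92 [-12.3 -99.2  47.5] [-0.5 -7.8  7. ]
-91 [-12.3 -99.2  47.5] [ 0.6 -9.3  5.4]
-90 [-12.3 -99.1  47.5] [ -0.6 -10.6   4.5]
-89 [-12.2 -99.1  47.5] [ -0.7 -12.5   4.5]
-88 [-12.3 -99.1  47.5] [  1.  -13.2   4.3]
25.2
```

View pics/w5.png

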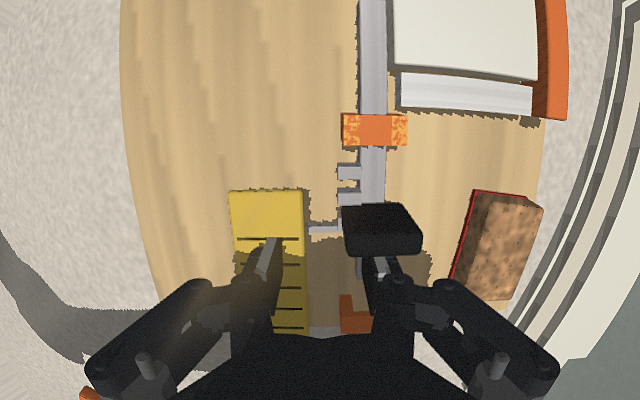

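The bolt hit its end stop at TCP y=-99.1, which is exactly where it was predicted. The bar lies in front of the sample and the catch is still down. Letting go now: lift first, back away from the tab, then retreat.

Run:
```python
from h import *
f0=np.load("f0.npy")
manip.move_linear(w(-12.5,-95,46),v=.05)
for z in (52,62): manip.move_linear(w(-12.5,-97,z),v=.06); print(np.round(jig(manip.read_eef_pos()),1),np.round(F()-f0,1))
manip.move_linear(w(-12.5,-108,66),v=.08); manip.move_linear(w(-14,-112,140),v=.2)
manip.move_linear(w(-110,-130,200),v=.25); manip.hold(.3)
print(manip.read_t(),np.round(F()-f0,1))
cv2.imwrite("pics/w6.png",imaging.camera("wrist")[:,:,::-1])
a=cv2.resize(imaging.camera("scene")[180:275,260:400,::-1],None,fx=5.5,fy=5.5,interpolation=cv2.INTER_CUBIC)
cv2.imwrite("pics/s6.png",a)
```

```text
[-12.5 -99.2  52.7] [-0.3 -3.7  4.3]
[-13.8 -99.1  61.6] [-1.6 -6.1  1.8]
27.8417 [ 0.5  0.2 -0.7]
```

View pics/w6.png

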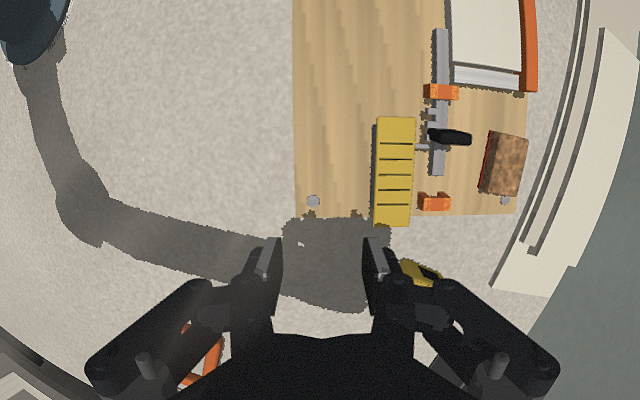

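View pics/s6.png

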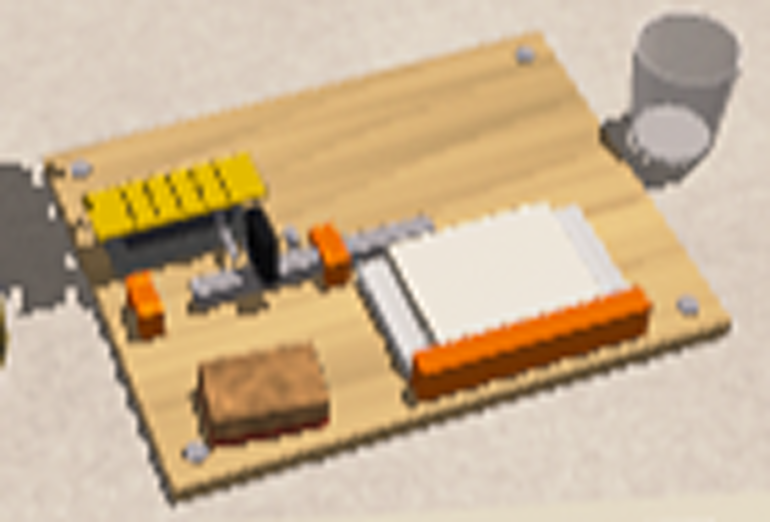

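In both views the sample is against the orange stop and the bolt bar runs in front of it, ending at scene crop (430,220). The paddle is back at its starting height, with corners at (250,153) and (270,190) as at the start. The sanding block and cup have not moved. Handing in.

```bash
python3 -c "
from rig import manip
manip.close_job(); print(manip.read_t())"
```

```text
the job is handed in; nothing more can be done
the job is handed in; nothing more can be done
```

The job is done and handed in. The sample is home, the bolt is fully across, and the catch has sprung back up. The clock was at about 28 s of the 58 s allowed.

- **Sample:** I pushed it along the jig with closed fingers until it stopped hard at TCP x = 11.1 mm; I had predicted about 10.5.
- **Catch and bolt:** One finger held the catch down its full 10 mm. The other pushed the tab to the end stop at TCP y = -99.1 mm; I had predicted -99. I then lifted off and backed away.
- **Last checks:** The final pictures show the sample against the stop and the bolt in front of it. The paddle is back where it started in the scene view. The sanding block and cup have not moved. I did not compare the other bystanders one by one. The wrist force was back to about zero.
- **Disagreements:**
    - The camera heights came out about 2–5 mm low.
    - My one triangulation of the tab was wrong (95 mm high instead of 75), so I used the text's dimensions and the contact forces instead.
    - I did not try pushing the bolt back to test the lock.

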